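# Set a bead spinner to its third speed and start it

### The arm

A 6-joint arm with a two-finger parallel gripper is mounted at the origin on the work surface. World frame = base frame: x ahead of the robot, y to its left, z up, the work surface at z = 0. Lengths are in mm, angles in rad, forces in N, time in s.
With the tool pointing down it reaches from about 350 to 875 mm from the base axis. Payload 4.2 kg.
Tool frame: the origin (TCP) lies at the very end of the fingers, on their centre line; the grasp point (between the pads) lies 19 mm behind it; z points along the fingers, y is the line along which they close (so a half turn about z gives the same grasp; the last joint's range is limited). The gripper opens to 85 mm and grips with 20 to 120 N. Pads are 22 mm wide; open, the fingers measure 114 mm over their backs; the gripper's body (76 mm by 85 mm) begins 54 mm behind the grasp point. The pads swing forward as they close: fully open they stand 13 mm farther back than shut.
Start: joints at [1.396, 0.385, 0.008, 0, -1.194, -0.259], TCP at [262.668, 567.102, 231.312] pointing down, gripper open.
Joint ranges: [-3.14, 3.14], [-1.21, 2.06], [-1.07, 1.41], [-3.16, 2.05], [-2.99, -0.16], [-3.1, 3.1]. Speed limits (rad/s): [2.79, 2.79, 3.14, 3.14, 3.14, 3.14].

### API

Orientations are given as a unit quaternion [x, y, z, w].
In Python, from bench import arm, optics gives the robot as it stands. The module is installed in compiled form; this text tells all that it offers.
- The arm moves only by the tool step_arm, never from a script. Its argument "motion" is a list of rows, each an object with "dr": the turn, a rotation vector about the tool's x, y, z in units of 8 degrees (1.0 is 8 degrees), a list of three; "slide": the shift along the tool's x, y, z in mm, a list of three; "jaw": the finger opening in mm, from 0 to 85.4. A call has exactly 8 rows; each row is the pose to reach, as a shift and turn from the pose commanded when the call began, along the tool's axes at that moment; what a row does not reach only later rows make up. A row lasts 1/8 s, in which the tool goes at most 62.5 mm and 10.7 degrees, less where a joint would pass 70% of its speed; a pose out of reach is approached as far as the arm can. A call with a gripper value outside its range is refused whole. The fingers move at their own pace and stop on an object; the grip force is fixed at half the most. Time passes only in rows, so rows that repeat a pose let the fingers close, or fill a call up. It gives the time, the measured TCP pose, the force, the opening and the grip force at its end, in the units of the state.
- arm.read_state(): the state, without advancing time (a new reading comes with each control period).
- optics.get_image(name): name is "side" or "top" or "wrist"; returns the picture (384x512x3 uint8, blue, green, red); there is no depth.
- optics.camera_info(name): a dict with "camera_matrix" (3x3 intrinsics, pixels), "view" (4x4, takes a point from world to camera coordinates); the wrist camera has in their place "T_tool_cam" (4x4, takes a point from camera to tool coordinates, whose origin is the TCP and whose axes are the flange's). Camera axes: x right, y up, looking along -z (the intrinsics and any distortion apply to the point x, -y, -z); pixel columns grow to the right and rows downward; lengths in mm; the calibration is good to about 2 mm. A picture is of the moment at which its call begins: read the wrist's pose just before it. camera_info takes no time and is no camera call.
- arm.job_done(): hands the job in; it is judged then, once.
The state is a dict: "clock": time; "joints": joint angles; "joint_vel": joint speeds; "joint_efforts": joint torques, N m; "position": TCP position; "ee_rot": TCP orientation; "contact_force": force on the tool from outside, world axes, zero at the start; "wrist_torque": the same for the moment, N m; "gripper_width": finger opening in mm; "grasp_force": force on a finger pad.
Only numpy, scipy, OpenCV 4.12 (cv2) and the standard library are available. Lean on these libraries where they do the work, as an engineer would, in place of code of your own. Each camera call takes 0.05 s, during which the arm holds its last target. There are 200 camera calls.

### The job

Set the bead spinner to its third speed: with closed fingertips push the speed lever gently along its slot, from the off end near which it stands towards the far end; feel it click and stop in the third click without ever going past it (a fourth lies beyond). Then press the start button fully in and let it come back up. Only push with the fingers: do not pinch the lever or disturb the loose things around.

Things in the scene. Friction and masses are not known exactly. Their poses are not given: they have to be found in the camera images.
- spinner: Bead spinner, fixed: flat wooden plinth, top 50 mm above the table, 190 mm along its x, 330 mm along y (y -100 to +230). Origin on the table under the middle of the speed slot, which runs along spinner x. A wooden bowl (136 mm across, rim 105 mm above the table, thin post in its middle to 116 mm) stands on it at x 0, y +145 mm. Only position and yaw vary.
- lever_top (a point): Middle of the top face of the speed lever, 87 mm above the table: a black upright paddle 12 mm thick along the slot (spinner x), 26 mm wide across it (spinner y), its lower edge 9 mm and its top 37 mm above the plinth (a thin stem below). It slides in the aluminium-plated slot, with clear flat plinth around it.
- lever (a joint): Lever travel in m, 0 at the off end (spinner x = -40 mm), growing towards spinner +x, stop at 0.080. Starts in the free stretch near the off end (about 0.5 N). Then four clicks 14 mm apart: before each, a ridge pushes back with some 7 N, fading over 7 mm to its crest; there the push drops to nothing as the lever snaps on by itself, some 7 mm, into the notch and stays.
- start_top (a point): Middle of the top of the start button: a black round button of 26 mm diameter in a small black housing on the plinth, at spinner x = -30, y = -66 mm.
- start (a joint): How far the button is pressed, in m: 0 up, 0.006 fully in, which takes about 5 N; it springs back.
- glue: White glue bottle, loose, 48 mm across, 125 mm tall, standing on the table beside the plinth. To be left alone. Origin under its centre.
- paint: Paint jar, loose, 44 mm across, 65 mm tall, standing on the table. To be left alone. Origin under its centre.
- spool: Empty wooden spool, loose, 42 mm across, 40 mm tall, standing on the table. To be left alone. Origin under its centre.

How it is judged (in metres and radians):
On the way, in this order (a step that is already met when the one before it is completed fails the run):
1. the lever has come to rest in its third click (value of joint lever between 0.0605 and 0.0675 m), for 0.2 s.
2. the start button is pressed in (value of joint start above 0.0045 m), for 0.02 s.
At the end, for the whole second after the job is handed in: The lever rests in its third click (within 3.5 mm of the notch's middle) and the start button, having been pressed at least 4.5 mm after that, is up again (within 1 mm) (all of step 1 and value of joint start below 0.001 m); the robot touches nothing.
It fails at once if the lever is pushed past its third click (value of joint lever above 0.0705 m).
It fails at once if the start button is pressed while the lever is not in its third click (value of joint start above 0.003 m and not (value of joint lever between 0.059 and 0.0705 m)).
It fails at once if the lever is pinched or forced (over 25 N of finger force on it) (contact force between the fingers and lever above 25 N).
It fails at once if a loose thing is moved, tipped or lifted by more than 15 mm (distance of any of glue, paint, spool from where it was at the start of the episode above 0.015 m).
It also fails if it takes over 72 s, if anything falls off the work surface, if the arm or the gripper's body presses on something with over 40 N, if the wrist force passes 120 N, or if a joint passes its speed limit or range.

## Working session

There is one attempt and no reset: what is moved stays moved. The work goes in short steps, Python scripts to look and compute and a tool call to move; the robot and the scene stay as the last step left them, time stands still between calls to the robot, and variables do not carry over. Pictures are saved under pics/ and viewed, at most 10 in all, crops included, and the job is handed in when it is done.

Besides the shell and the picture viewer there is one more tool, called after "Call:" as name([rows], argument=value, ...), one row to a line, values as JSON. step_arm: Moves the arm, as the interface text tells. Its arguments: {"type":"object","properties":{"motion":{"type":"array","items":{"type":"object","properties":{"dr":{"type":"array","items":{"type":"number"}},"slide":{"type":"array","items":{"type":"number"}},"jaw":{"type":"number"}}}}},"required":["motion"]}

```bash
mkdir -p pics; python3 - <<'E'
from bench import arm, optics
import cv2,numpy as np
s=arm.read_state();print({k:np.round(v,3).tolist() for k,v in s.items()})
for n in("top","side"):
    cv2.imwrite(f"pics/{n}0.png",optics.get_image(n)); print(optics.camera_info(n))
print(optics.camera_info("wrist"))
E
```

```text
{'clock': 0.0, 'joints': [1.396, 0.386, 0.007, -0.001, -1.194, -0.259], 'joint_vel': [0.001, 0.0, -0.0, 0.0, 0.001, 0.0], 'joint_efforts': [-0.0, -39.229, 18.84, 4.186, -0.005, -0.0], 'position': [262.415, 566.59, 230.21], 'ee_rot': [0.977, -0.215, -0.0, 0.001], 'contact_force': [-0.48, -0.027, 0.591], 'wrist_torque': [0.015, -0.019, 0.005], 'grasp_force': 0.0, 'gripper_width': 85.486}
{'camera_matrix': array([[350.23189764,   0.        , 259.18515316],
       [  0.        , 350.23189764, 195.37544312],
       [  0.        ,   0.        ,   1.        ]]), 'view': array([[ 3.91174709e-03, -9.99984007e-01,  4.08458355e-03,
        -7.31562344e+01],
       [ 9.99187775e-01,  4.07238581e-03,  4.00899649e-02,
        -5.60330302e+02],
       [-4.01059577e-02,  3.92444415e-03,  9.99187726e-01,
        -6.98008385e+02],
       [ 0.00000000e+00,  0.00000000e+00,  0.00000000e+00,
         1.00000000e+00]])}
{'camera_matrix': array([[392.7259504 ,   0.        , 256.70112836],
       [  0.        , 392.7259504 , 194.98408646],
       [  0.        ,   0.        ,   1.        ]]), 'view': array([
[... 163 characters left out ...]
       [-4.60252767e-01, -5.94785856e-01,  6.59088139e-01,
        -6.05111581e+02],
       [ 0.00000000e+00,  0.00000000e+00,  0.00000000e+00,
         1.00000000e+00]])}
{'camera_matrix': array([[316.27818086,   0.        , 258.25900847],
       [  0.        , 316.27818086, 189.77018221],
       [  0.        ,   0.        ,   1.        ]]), 'T_tool_cam': array([[ 1.98563702e-04,  9.52712226e-01,  3.03873947e-01,
         7.76736323e+01],
       [ 9.99999814e-01, -1.41316813e-05, -6.09134944e-04,
        -8.26175146e-01],
       [-5.76036059e-04,  3.03874012e-01, -9.52712052e-01,
        -1.42906580e+02],
       [ 0.00000000e+00,  0.00000000e+00,  0.00000000e+00,
         1.00000000e+00]])}
```

View pics/top0.png

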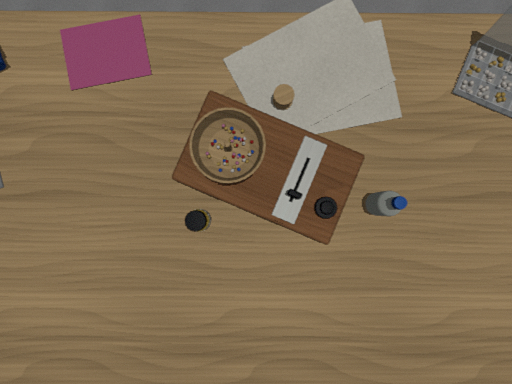

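View pics/side0.png

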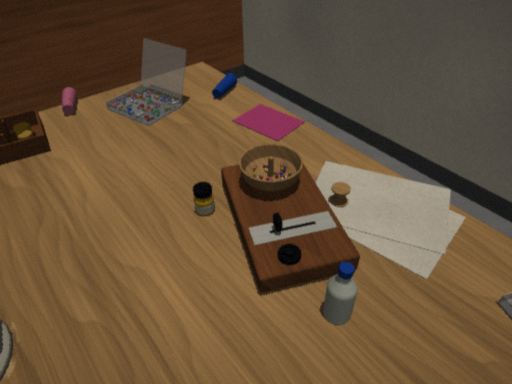

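The top view shows the plinth, with corners near (212,93), (362,158), (329,241) and (174,178). The lever is near (294,195), the button near (326,208), the glue near (398,203), the paint near (196,220) and the spool near (284,95). I'll enlarge it.

```bash
python3 - <<'E'
import cv2
for n,(a,b,w,h) in {"top":(250,120,130,97),"side":(215,190,150,100)}.items():
    i=cv2.imread(f"pics/{n}0.png")[b:b+h,a:a+w]
    cv2.imwrite(f"pics/{n}c.png",cv2.resize(i,(w*5,h*5) if n=="side" else (w*6,h*6),interpolation=cv2.INTER_CUBIC))
E
```

```text
(no output)
```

View pics/topc.png

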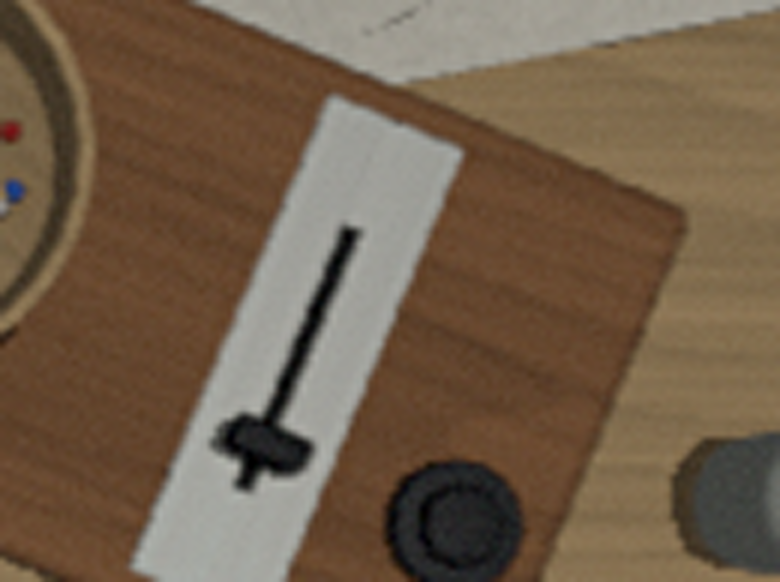

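View pics/sidec.png

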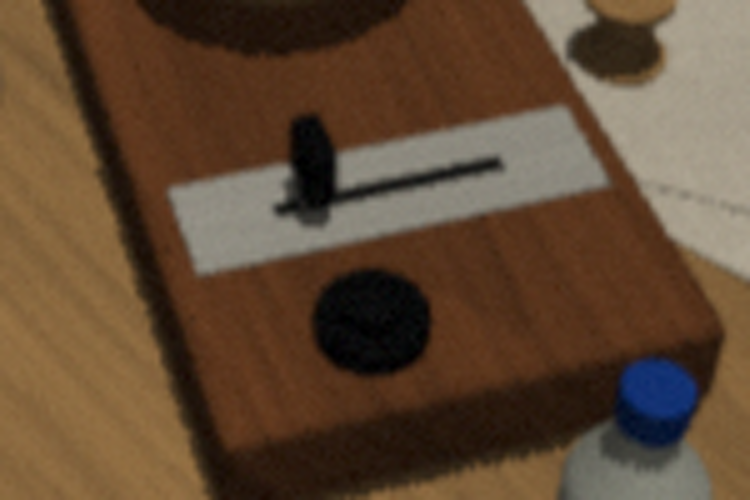

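```bash
cat > h.py <<'E'
import numpy as np
from scipy.optimize import least_squares
from bench import arm,optics
C={n:optics.camera_info(n) for n in("top","side")}
def proj(n,P):
    c=C[n]["view"]@np.append(P,1); q=C[n]["camera_matrix"]@np.array([c[0],-c[1],-c[2]]); return q[:2]/q[2]
def ray(n,uv,z):
    V=C[n]["view"];R=V[:3,:3];o=-R.T@V[:3,3]
    d=np.linalg.solve(C[n]["camera_matrix"],[*uv,1]);d=R.T@(d*[1,-1,-1]); return o+d*(z-o[2])/d[2]
E
cat > fit.py <<'E'
from h import *
obs=[("top",(95,-100,50),(364,155.8)),("top",(95,230,50),(212,93)),("top",(-95,230,50),(174,178)),("top",(-95,-100,50),(329,241)),
("top",(0,145,105),(228,147)),("side",(95,-100,50),(359,256.4)),("side",(-95,-100,50),(260.6,280))]
slot={"top":((290.8,201.2),(308.3,158.7)),"side":((270.6,232),(315,222.6))}
W=lambda p,m:np.array([p[0]+m[0]*np.cos(p[2])-m[1]*np.sin(p[2]),p[1]+m[0]*np.sin(p[2])+m[1]*np.cos(p[2]),m[2]])
def f(p):
    r=[proj(n,W(p,m))-uv for n,m,uv in obs]
    for n,e in slot.items():
        for s,uv in zip((-1,1),e): r.append(proj(n,W(p,(s*p[3],0,50)))-uv)
    return np.ravel(r)
s=least_squares(f,[600,-150,-.4,42],loss="soft_l1");p=s.x
print(p.round(3),f(p).reshape(-1,2).round(1).tolist())
inv=lambda q:(np.array([[np.cos(p[2]),np.sin(p[2])],[-np.sin(p[2]),np.cos(p[2])]])@(q[:2]-p[:2])).round(1)
for n,uv in(("top",(250+272/6,120+446/6)),("side",(215+312/5,190+120/5))): q=ray(n,uv,87);print("lever",n,q.round(1),inv(q))
for z in(58,62,66):
  for n,uv in(("top",(250+463/6,120+523/6)),("side",(215+372/5,190+317/5))): print("btn",z,n,inv(ray(n,uv,z)))
for nm,uv,z in(("glue",(400,203),125),("paint",(196,220),65),("spool",(284,92),40)):
  q=ray("top",uv,z);print(nm,q.round(),inv(q))
for m in((-75,0,87),(-30,-66,66)):print(m,W(p,m))
E
python3 fit.py
```

```text
[ 5.89642e+02 -1.49150e+02 -3.96000e-01  4.44400e+01] [[2.9, -1.3], [-2.5, -4.6], [-3.7, 0.5], [0.3, 4.8], [0.2, -1.9], [1.9, -0.6], [-2.1, 0.4], [0.3, -0.3], [0.7, -0.3], [-0.9, 0.7], [-1.6, 0.6]]
lever top [ 559.7 -136.1   87. ] [-32.6   0.5]
lever side [ 567.8 -131.1   87. ] [-27.1   8.2]
btn 58 top [-29.2 -66.7]
btn 58 side [-28.  -65.1]
btn 62 top [-29.5 -66. ]
btn 62 side [-29.2 -68.3]
btn 66 top [-29.9 -65.2]
btn 66 side [-30.5 -71.4]
glue [ 544. -310.  125.] [  20.1 -166.2]
paint [512.  47.  65.] [-147.3  151. ]
spool [ 763. -119.   40.] [148.4  95. ]
(-75, 0, 87) [ 520.45292316 -120.20295747   87.        ]
(-30, -66, 66) [ 536.49318266 -198.45709522   66.        ]
```

```bash
cat > go.py <<'E'
import sys;from h import *
from scipy.spatial.transform import Rotation as R
p=[589.6,-149.1,-.394]
def here():
    s=arm.read_state();return s,R.from_quat(s["ee_rot"])
def loc(q): return np.append(R.from_euler("z",-p[2]).apply([q[0]-p[0],q[1]-p[1],0])[:2],q[2])
def world(m): return R.from_euler("z",p[2]).apply(m)+[p[0],p[1],0]
if __name__=="__main__":
    s,r=here(); m=np.array(eval(sys.argv[1]),float)
    want=R.from_euler("z",p[2])*R.from_euler("x",np.pi)
    print(s["clock"],"loc",loc(s["position"]).round(1),"slide",r.inv().apply(world(m)-s["position"]).round(1),"dr",((r.inv()*want).as_rotvec(degrees=True)/8).round(3), s["contact_force"].round(2) if hasattr(s["contact_force"],"round") else s["contact_force"])
E
python3 go.py "[-80,0,170]"
```

```text
0.1 loc [-576.8  535.3  230.3] slide [517.8 514.9  61.4] dr [ 0.014 -0.    -0.286] [0.46 0.25 0.03]
```

Call:
step_arm([
  {"slide": [43, 43, 0], "dr": [0, 0, -0.28], "jaw": 0},
  {"slide": [86, 86, 0], "dr": [0, 0, -0.28], "jaw": 0},
  {"slide": [129, 129, 0], "dr": [0, 0, -0.28], "jaw": 0},
  {"slide": [172, 172, 5], "dr": [0, 0, -0.28], "jaw": 0},
  {"slide": [215, 215, 15], "dr": [0, 0, -0.28], "jaw": 0},
  {"slide": [258, 258, 25], "dr": [0, 0, -0.28], "jaw": 0},
  {"slide": [301, 301, 30], "dr": [0, 0, -0.28], "jaw": 0},
  {"slide": [340, 340, 35], "dr": [0, 0, -0.28], "jaw": 0},
])

```text
clock: 1.1
position: [428.3, 113.6, 196.1]
ee_rot: [0.981, -0.196, -0.0, 0.0]
contact_force: [1.1, 0.2, 0.4]
gripper_width: 0.2
grasp_force: 0.0
```

```bash
python3 go.py "[-80,0,170]"
```

```text
1.1 loc [-249.8  180.7  196.1] slide [169.9 180.6  26.1] dr [ 0.     0.001 -0.005] [1.1  0.16 0.43]
```

Call:
step_arm([
  {"slide": [40, 40, 5], "jaw": 0},
  {"slide": [80, 80, 10], "jaw": 0},
  {"slide": [120, 120, 15], "jaw": 0},
  {"slide": [155, 155, 20], "jaw": 0},
  {"slide": [172, 178, 26], "jaw": 0},
  {"slide": [172, 178, 26], "jaw": 0},
  {"slide": [172, 178, 26], "jaw": 0},
  {"slide": [172, 178, 26], "jaw": 0},
])

```text
$.motion[0]: bad value
```

```bash
python3 go.py "[-80,0,75]"; python3 - <<'E'
from bench import optics
import cv2
i=optics.get_image("wrist");cv2.imwrite("pics/w1.png",cv2.resize(i,(768,576)))
E
```

```text
1.1 loc [-249.8  180.7  196.1] slide [169.9 180.5 121.1] dr [ 0.     0.001 -0.005] [1.1  0.16 0.43]
```

View pics/w1.png

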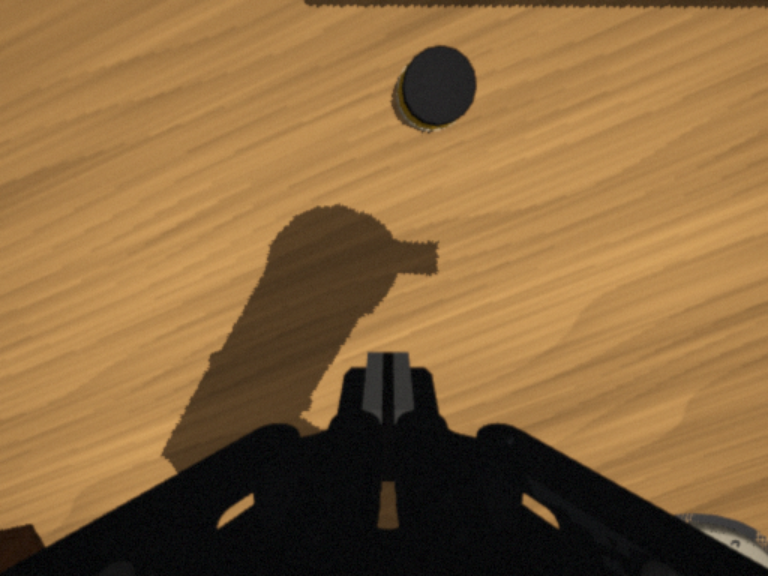

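The wrist view shows the closed fingertips at (388,355), the paint jar at (438,88), and the plinth edge running level along the top, so the yaw is good. The move was refused because `dr` was missing, so I'll send it again.

Call:
step_arm([
  {"slide": [40, 40, 5], "dr": [0, 0, 0], "jaw": 0},
  {"slide": [80, 80, 10], "dr": [0, 0, 0], "jaw": 0},
  {"slide": [120, 120, 15], "dr": [0, 0, 0], "jaw": 0},
  {"slide": [155, 155, 20], "dr": [0, 0, 0], "jaw": 0},
  {"slide": [172, 178, 26], "dr": [0, 0, 0], "jaw": 0},
  {"slide": [172, 178, 26], "dr": [0, 0, 0], "jaw": 0},
  {"slide": [172, 178, 26], "dr": [0, 0, 0], "jaw": 0},
  {"slide": [172, 178, 26], "dr": [0, 0, 0], "jaw": 0},
])

```text
clock: 2.15
position: [518.5, -113.8, 170.6]
ee_rot: [0.981, -0.195, 0.0, -0.0]
contact_force: [0.6, 0.5, 0.7]
gripper_width: -0.2
grasp_force: 0.0
```

```bash
python3 go.py "[-80,0,75]"; python3 - <<'E'
from bench import optics
import cv2
i=optics.get_image("wrist");cv2.imwrite("pics/w2.png",cv2.resize(i,(768,576)))
E
```

```text
2.15 loc [-79.2   5.3 170.6] slide [-0.9  5.3 95.6] dr [-0.002 -0.002  0.005] [0.65 0.46 0.67]
```

View pics/w2.png

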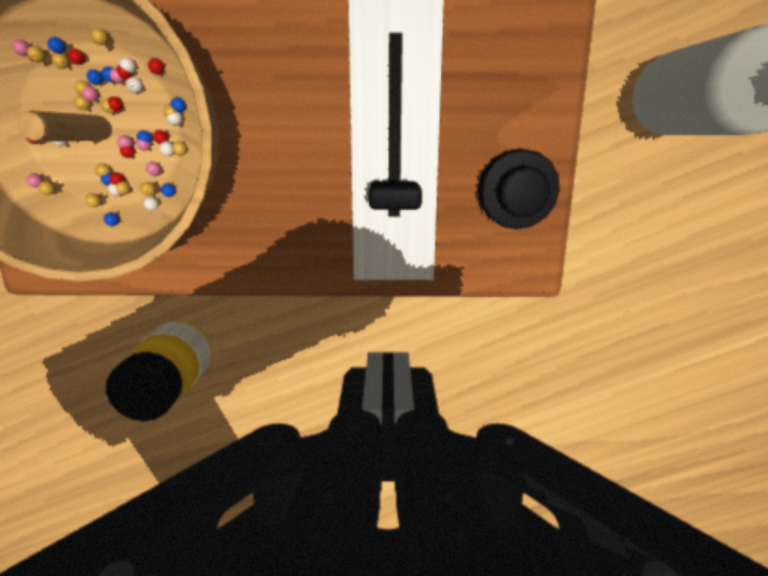

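The wrist view shows the slot from (396,33) to (394,216), the lever near (395,194), and the button top near (525,190) in this 1.5x picture. I'll check these against the fit.

```bash
cat > wr.py <<'E'
from go import *
ci=optics.camera_info("wrist")
def wray(uv,z):
    s,r=here();T=ci["T_tool_cam"]
    d=np.linalg.solve(ci["camera_matrix"],[*uv,1])*[1,-1,-1]
    d=r.apply(T[:3,:3]@d);o=r.apply(T[:3,3])+s["position"]
    return loc(o+d*(z-o[2])/d[2]).round(1)
E
python3 - <<'E'
from wr import *
for n,uv,z in(("slot far",(396,33),50),("slot near",(394,216),50),("plate L",(354,279),50),("plate R",(434,279),50),("lever top",(395,190),87),("btn",(525,190),62),("btn",(525,190),66),("housing",(518,188),54),("tip",(388,353),170)):
    print(n,wray(np.array(uv)/1.5,z))
E
```

```text
slot far [46.3  1.8 50. ]
slot near [-45.3   2.3  50. ]
plate L [-82.   25.4  50. ]
plate R [-82.  -21.1  50. ]
lever top [-26.8   2.5  87. ]
btn [-29.6 -66.   62. ]
btn [-29.1 -64.8  66. ]
housing [-29.4 -64.4  54. ]
tip [-71.1   5.8 170. ]
```

Call:
step_arm([
  {"slide": [0, 4, 30], "dr": [0, 0, 0], "jaw": 0},
  {"slide": [0, 4, 65], "dr": [0, 0, 0], "jaw": 0},
  {"slide": [0, 4, 90], "dr": [0, 0, 0], "jaw": 0},
  {"slide": [0, 4, 106], "dr": [0, 0, 0], "jaw": 0},
  {"slide": [8, 4, 106], "dr": [0, 0, 0], "jaw": 0},
  {"slide": [16, 4, 106], "dr": [0, 0, 0], "jaw": 0},
  {"slide": [16, 4, 106], "dr": [0, 0, 0], "jaw": 0},
  {"slide": [16, 4, 106], "dr": [0, 0, 0], "jaw": 0},
])

```text
clock: 3.2
position: [532.1, -124.6, 64.9]
ee_rot: [0.981, -0.196, 0.0, -0.0]
contact_force: [-0.6, -0.4, 1.3]
gripper_width: 0.4
grasp_force: 0.0
```

```bash
python3 go.py "[-60,1.5,64]"
```

```text
3.2 loc [-62.5   0.5  64.9] slide [ 2.5 -1.   0.9] dr [-0.003 -0.006 -0.006] [-0.63 -0.44  1.27]
```

Call:
step_arm([
  {"slide": [4, 0, 1], "dr": [0, 0, 0], "jaw": 0},
  {"slide": [8, 0, 1], "dr": [0, 0, 0], "jaw": 0},
  {"slide": [12, 0, 1], "dr": [0, 0, 0], "jaw": 0},
  {"slide": [16, 0, 1], "dr": [0, 0, 0], "jaw": 0},
  {"slide": [20, 0, 1], "dr": [0, 0, 0], "jaw": 0},
  {"slide": [24, 0, 1], "dr": [0, 0, 0], "jaw": 0},
  {"slide": [26, 0, 1], "dr": [0, 0, 0], "jaw": 0},
  {"slide": [26, 0, 1], "dr": [0, 0, 0], "jaw": 0},
])

```text
clock: 4.2
position: [556.6, -134.9, 63.3]
ee_rot: [0.981, -0.196, 0.001, -0.0]
contact_force: [-0.3, -0.2, -0.6]
gripper_width: -0.3
grasp_force: 0.1
```

```bash
python3 go.py "[-33,1.5,64]"
```

```text
4.2 loc [-36.    0.5  63.3] slide [ 3.  -1.  -0.7] dr [-0.002 -0.011 -0.004] [-0.29 -0.18 -0.55]
```

Now small steps, watching the force along the slot.

Call:
step_arm([
  {"slide": [1, 0, 0], "dr": [0, 0, 0], "jaw": 0},
  {"slide": [2, 0, 0], "dr": [0, 0, 0], "jaw": 0},
  {"slide": [3, 0, 0], "dr": [0, 0, 0], "jaw": 0},
  {"slide": [3, 0, 0], "dr": [0, 0, 0], "jaw": 0},
  {"slide": [3, 0, 0], "dr": [0, 0, 0], "jaw": 0},
  {"slide": [3, 0, 0], "dr": [0, 0, 0], "jaw": 0},
  {"slide": [3, 0, 0], "dr": [0, 0, 0], "jaw": 0},
  {"slide": [3, 0, 0], "dr": [0, 0, 0], "jaw": 0},
])

```text
clock: 5.2
position: [558.5, -135.7, 63.3]
ee_rot: [0.981, -0.196, -0.0, -0.0]
contact_force: [-1.9, 2.1, 1.5]
gripper_width: 0.1
grasp_force: 1.7
```

Call:
step_arm([
  {"slide": [1, 0, 0], "dr": [0, 0, 0], "jaw": 0},
  {"slide": [2, 0, 0], "dr": [0, 0, 0], "jaw": 0},
  {"slide": [2, 0, 0], "dr": [0, 0, 0], "jaw": 0},
  {"slide": [2, 0, 0], "dr": [0, 0, 0], "jaw": 0},
  {"slide": [2, 0, 0], "dr": [0, 0, 0], "jaw": 0},
  {"slide": [2, 0, 0], "dr": [0, 0, 0], "jaw": 0},
  {"slide": [2, 0, 0], "dr": [0, 0, 0], "jaw": 0},
  {"slide": [2, 0, 0], "dr": [0, 0, 0], "jaw": 0},
])

```text
clock: 6.2
position: [559.6, -136.2, 63.3]
ee_rot: [0.981, -0.196, -0.001, -0.0]
contact_force: [-4.2, 4.1, 3.3]
gripper_width: 0.1
grasp_force: 2.8
```

Call:
step_arm([
  {"slide": [1, 0, 0], "dr": [0, 0, 0], "jaw": 0},
  {"slide": [2, 0, 0], "dr": [0, 0, 0], "jaw": 0},
  {"slide": [2, 0, 0], "dr": [0, 0, 0], "jaw": 0},
  {"slide": [2, 0, 0], "dr": [0, 0, 0], "jaw": 0},
  {"slide": [2, 0, 0], "dr": [0, 0, 0], "jaw": 0},
  {"slide": [2, 0, 0], "dr": [0, 0, 0], "jaw": 0},
  {"slide": [2, 0, 0], "dr": [0, 0, 0], "jaw": 0},
  {"slide": [2, 0, 0], "dr": [0, 0, 0], "jaw": 0},
])

```text
clock: 7.2
position: [562.0, -137.2, 63.3]
ee_rot: [0.981, -0.196, -0.0, -0.0]
contact_force: [-3.5, 3.9, 3.5]
gripper_width: -0.2
grasp_force: 2.5
```

Call:
step_arm([
  {"slide": [1, 0, 0], "dr": [0, 0, 0], "jaw": 0},
  {"slide": [2, 0, 0], "dr": [0, 0, 0], "jaw": 0},
  {"slide": [2, 0, 0], "dr": [0, 0, 0], "jaw": 0},
  {"slide": [2, 0, 0], "dr": [0, 0, 0], "jaw": 0},
  {"slide": [2, 0, 0], "dr": [0, 0, 0], "jaw": 0},
  {"slide": [2, 0, 0], "dr": [0, 0, 0], "jaw": 0},
  {"slide": [2, 0, 0], "dr": [0, 0, 0], "jaw": 0},
  {"slide": [2, 0, 0], "dr": [0, 0, 0], "jaw": 0},
])

```text
clock: 8.2
position: [564.2, -138.1, 63.4]
ee_rot: [0.981, -0.196, 0.0, -0.0]
contact_force: [0.1, -0.2, -0.9]
gripper_width: 0.3
grasp_force: 0.0
```

```bash
python3 go.py "[-26,1.5,64]"; python3 - <<'E'
from bench import optics
import cv2
i=optics.get_image("wrist");cv2.imwrite("pics/w3.png",cv2.resize(i[0:300,150:400],(750,600)) if 0 else cv2.resize(i[0:280,140:400],None,fx=2.1,fy=2.1))
E
```

```text
8.2 loc [-27.7   0.5  63.4] slide [ 1.7 -1.  -0.6] dr [-0.    -0.001 -0.005] [ 0.09 -0.24 -0.94]
```

View pics/w3.png

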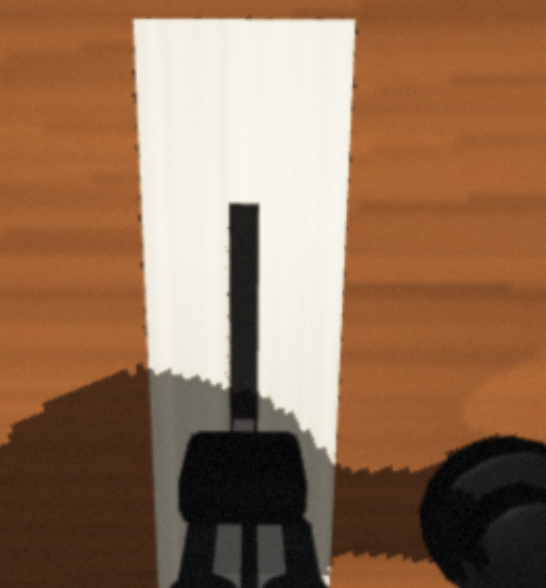

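The view shows the paddle ahead of the fingertips, with its top from crop row 432 to 522 at column 243. The force has dropped to zero. I'll check where the lever is.

```bash
python3 - <<'E'
from wr import *
for uv,z in(((243,432),87),((243,522),87),((243,420),50),((243,204),50)): print(wray(np.array(uv)/2.1+[140,0],z))
E
```

```text
[ 5.2  2.2 87. ]
[-14.    2.2  87. ]
[-5.4  2.5 50. ]
[46.3  2.3 50. ]
```

Call:
step_arm([
  {"slide": [1, 0, 0], "dr": [0, 0, 0], "jaw": 0},
  {"slide": [2, 0, 0], "dr": [0, 0, 0], "jaw": 0},
  {"slide": [3, 0, 0], "dr": [0, 0, 0], "jaw": 0},
  {"slide": [4, 0, 0], "dr": [0, 0, 0], "jaw": 0},
  {"slide": [5, 0, 0], "dr": [0, 0, 0], "jaw": 0},
  {"slide": [5, 0, 0], "dr": [0, 0, 0], "jaw": 0},
  {"slide": [5, 0, 0], "dr": [0, 0, 0], "jaw": 0},
  {"slide": [5, 0, 0], "dr": [0, 0, 0], "jaw": 0},
])

```text
clock: 9.25
position: [568.8, -140.0, 63.3]
ee_rot: [0.981, -0.196, 0.0, -0.0]
contact_force: [-0.9, -0.1, 0.9]
gripper_width: -0.1
grasp_force: 0.0
```

Call:
step_arm([
  {"slide": [1, 0, 0], "dr": [0, 0, 0], "jaw": 0},
  {"slide": [2, 0, 0], "dr": [0, 0, 0], "jaw": 0},
  {"slide": [3, 0, 0], "dr": [0, 0, 0], "jaw": 0},
  {"slide": [3, 0, 0], "dr": [0, 0, 0], "jaw": 0},
  {"slide": [3, 0, 0], "dr": [0, 0, 0], "jaw": 0},
  {"slide": [3, 0, 0], "dr": [0, 0, 0], "jaw": 0},
  {"slide": [3, 0, 0], "dr": [0, 0, 0], "jaw": 0},
  {"slide": [3, 0, 0], "dr": [0, 0, 0], "jaw": 0},
])

```text
clock: 10.25
position: [571.3, -141.1, 63.2]
ee_rot: [0.981, -0.196, -0.0, 0.0]
contact_force: [-1.7, 0.1, 1.0]
gripper_width: -0.1
grasp_force: 0.8
```

Call:
step_arm([
  {"slide": [1, 0, 0], "dr": [0, 0, 0], "jaw": 0},
  {"slide": [2, 0, 0], "dr": [0, 0, 0], "jaw": 0},
  {"slide": [2, 0, 0], "dr": [0, 0, 0], "jaw": 0},
  {"slide": [2, 0, 0], "dr": [0, 0, 0], "jaw": 0},
  {"slide": [2, 0, 0], "dr": [0, 0, 0], "jaw": 0},
  {"slide": [2, 0, 0], "dr": [0, 0, 0], "jaw": 0},
  {"slide": [2, 0, 0], "dr": [0, 0, 0], "jaw": 0},
  {"slide": [2, 0, 0], "dr": [0, 0, 0], "jaw": 0},
])

```text
clock: 11.25
position: [572.3, -141.6, 63.2]
ee_rot: [0.981, -0.196, -0.001, 0.0]
contact_force: [-4.9, 3.0, 3.2]
gripper_width: -0.2
grasp_force: 2.5
```

```bash
python3 go.py "[-14,1.5,64]"
```

```text
11.25 loc [-18.9   0.3  63.2] slide [ 4.8 -1.2 -0.8] dr [ 0.004  0.017 -0.006] [-4.91  2.96  3.16]
```

Call:
step_arm([
  {"slide": [1, 0, 0], "dr": [0, 0, 0], "jaw": 0},
  {"slide": [2, 0, 0], "dr": [0, 0, 0], "jaw": 0},
  {"slide": [2, 0, 0], "dr": [0, 0, 0], "jaw": 0},
  {"slide": [2, 0, 0], "dr": [0, 0, 0], "jaw": 0},
  {"slide": [2, 0, 0], "dr": [0, 0, 0], "jaw": 0},
  {"slide": [2, 0, 0], "dr": [0, 0, 0], "jaw": 0},
  {"slide": [2, 0, 0], "dr": [0, 0, 0], "jaw": 0},
  {"slide": [2, 0, 0], "dr": [0, 0, 0], "jaw": 0},
])

```text
clock: 12.25
position: [573.9, -142.3, 63.2]
ee_rot: [0.981, -0.196, -0.001, -0.0]
contact_force: [-4.3, 3.8, 3.6]
gripper_width: 0.0
grasp_force: 2.9
```

Call:
step_arm([
  {"slide": [1, 0, 0], "dr": [0, 0, 0], "jaw": 0},
  {"slide": [2, 0, 0], "dr": [0, 0, 0], "jaw": 0},
  {"slide": [2, 0, 0], "dr": [0, 0, 0], "jaw": 0},
  {"slide": [2, 0, 0], "dr": [0, 0, 0], "jaw": 0},
  {"slide": [2, 0, 0], "dr": [0, 0, 0], "jaw": 0},
  {"slide": [2, 0, 0], "dr": [0, 0, 0], "jaw": 0},
  {"slide": [2, 0, 0], "dr": [0, 0, 0], "jaw": 0},
  {"slide": [2, 0, 0], "dr": [0, 0, 0], "jaw": 0},
])

```text
clock: 13.25
position: [577.4, -143.5, 63.4]
ee_rot: [0.981, -0.196, 0.0, -0.0]
contact_force: [-0.6, -0.1, -0.3]
gripper_width: 0.2
grasp_force: 0.2
```

```bash
python3 go.py "[-14,1.5,64]"
```

```text
13.25 loc [-13.4   0.5  63.4] slide [-0.6 -1.  -0.6] dr [-0.001 -0.005 -0.004] [-0.59 -0.08 -0.28]
```

Second click passed. Going on to the third.

Call:
step_arm([
  {"slide": [1, 0, 0], "dr": [0, 0, 0], "jaw": 0},
  {"slide": [2, 0, 0], "dr": [0, 0, 0], "jaw": 0},
  {"slide": [3, 0, 0], "dr": [0, 0, 0], "jaw": 0},
  {"slide": [4, 0, 0], "dr": [0, 0, 0], "jaw": 0},
  {"slide": [5, 0, 0], "dr": [0, 0, 0], "jaw": 0},
  {"slide": [6, 0, 0], "dr": [0, 0, 0], "jaw": 0},
  {"slide": [7, 0, 0], "dr": [0, 0, 0], "jaw": 0},
  {"slide": [7, 0, 0], "dr": [0, 0, 0], "jaw": 0},
])

```text
clock: 14.25
position: [583.6, -146.2, 63.3]
ee_rot: [0.981, -0.196, 0.0, 0.0]
contact_force: [-0.2, 1.1, -0.3]
gripper_width: 0.0
grasp_force: 0.0
```

Call:
step_arm([
  {"slide": [1, 0, 0], "dr": [0, 0, 0], "jaw": 0},
  {"slide": [2, 0, 0], "dr": [0, 0, 0], "jaw": 0},
  {"slide": [2, 0, 0], "dr": [0, 0, 0], "jaw": 0},
  {"slide": [2, 0, 0], "dr": [0, 0, 0], "jaw": 0},
  {"slide": [2, 0, 0], "dr": [0, 0, 0], "jaw": 0},
  {"slide": [2, 0, 0], "dr": [0, 0, 0], "jaw": 0},
  {"slide": [2, 0, 0], "dr": [0, 0, 0], "jaw": 0},
  {"slide": [2, 0, 0], "dr": [0, 0, 0], "jaw": 0},
])

```text
clock: 15.25
position: [584.8, -146.9, 63.2]
ee_rot: [0.981, -0.196, -0.001, 0.0]
contact_force: [-4.1, 3.0, 2.8]
gripper_width: 0.1
grasp_force: 2.6
```

```bash
python3 go.py "[0,1.5,64]"
```

```text
15.25 loc [-5.3  0.2 63.2] slide [ 5.3 -1.3 -0.8] dr [ 0.002  0.009 -0.006] [-4.06  3.    2.81]
```

Call:
step_arm([
  {"slide": [1, 0, 0], "dr": [0, 0, 0], "jaw": 0},
  {"slide": [2, 0, 0], "dr": [0, 0, 0], "jaw": 0},
  {"slide": [2, 0, 0], "dr": [0, 0, 0], "jaw": 0},
  {"slide": [2, 0, 0], "dr": [0, 0, 0], "jaw": 0},
  {"slide": [2, 0, 0], "dr": [0, 0, 0], "jaw": 0},
  {"slide": [2, 0, 0], "dr": [0, 0, 0], "jaw": 0},
  {"slide": [2, 0, 0], "dr": [0, 0, 0], "jaw": 0},
  {"slide": [2, 0, 0], "dr": [0, 0, 0], "jaw": 0},
])

```text
clock: 16.25
position: [586.5, -147.5, 63.2]
ee_rot: [0.981, -0.196, -0.001, 0.0]
contact_force: [-4.3, 3.4, 2.4]
gripper_width: 0.0
grasp_force: 2.9
```

Call:
step_arm([
  {"slide": [0.5, 0, 0], "dr": [0, 0, 0], "jaw": 0},
  {"slide": [1, 0, 0], "dr": [0, 0, 0], "jaw": 0},
  {"slide": [1, 0, 0], "dr": [0, 0, 0], "jaw": 0},
  {"slide": [1, 0, 0], "dr": [0, 0, 0], "jaw": 0},
  {"slide": [1, 0, 0], "dr": [0, 0, 0], "jaw": 0},
  {"slide": [1, 0, 0], "dr": [0, 0, 0], "jaw": 0},
  {"slide": [1, 0, 0], "dr": [0, 0, 0], "jaw": 0},
  {"slide": [1, 0, 0], "dr": [0, 0, 0], "jaw": 0},
])

```text
clock: 17.25
position: [588.0, -148.1, 63.2]
ee_rot: [0.981, -0.196, -0.0, 0.0]
contact_force: [-4.6, 2.2, 2.0]
gripper_width: 0.1
grasp_force: 2.4
```

```bash
python3 go.py "[0,1.5,64]"
```

```text
17.25 loc [-1.9  0.3 63.2] slide [ 1.9 -1.2 -0.8] dr [ 0.001  0.003 -0.006] [-4.59  2.21  1.96]
```

Call:
step_arm([
  {"slide": [0.5, 0, 0], "dr": [0, 0, 0], "jaw": 0},
  {"slide": [1, 0, 0], "dr": [0, 0, 0], "jaw": 0},
  {"slide": [1, 0, 0], "dr": [0, 0, 0], "jaw": 0},
  {"slide": [1, 0, 0], "dr": [0, 0, 0], "jaw": 0},
  {"slide": [1, 0, 0], "dr": [0, 0, 0], "jaw": 0},
  {"slide": [1, 0, 0], "dr": [0, 0, 0], "jaw": 0},
  {"slide": [1, 0, 0], "dr": [0, 0, 0], "jaw": 0},
  {"slide": [1, 0, 0], "dr": [0, 0, 0], "jaw": 0},
])

```text
clock: 18.25
position: [589.6, -148.4, 63.5]
ee_rot: [0.981, -0.196, 0.001, -0.0]
contact_force: [-0.6, -0.3, 0.1]
gripper_width: -0.1
grasp_force: 0.4
```

Force is gone at the third crest. Back off, lift, move over the button, then look.

Call:
step_arm([
  {"slide": [-10, 0, 0], "dr": [0, 0, 0], "jaw": 0},
  {"slide": [-25, 0, 0], "dr": [0, 0, 0], "jaw": 0},
  {"slide": [-29, 0, -30], "dr": [0, 0, 0], "jaw": 0},
  {"slide": [-29, 0, -56], "dr": [0, 0, 0], "jaw": 0},
  {"slide": [-29, 35, -56], "dr": [0, 0, 0], "jaw": 0},
  {"slide": [-29, 66, -56], "dr": [0, 0, 0], "jaw": 0},
  {"slide": [-29, 66, -56], "dr": [0, 0, 0], "jaw": 0},
  {"slide": [-29, 66, -56], "dr": [0, 0, 0], "jaw": 0},
])

```text
clock: 19.25
position: [537.2, -197.9, 119.6]
ee_rot: [0.981, -0.196, 0.001, -0.0]
contact_force: [0.1, -0.3, -0.8]
gripper_width: -0.1
grasp_force: 0.0
```

```bash
python3 go.py "[-29.5,-65.5,75]"; python3 - <<'E'
from bench import optics
import cv2
cv2.imwrite("pics/w4.png",cv2.resize(optics.get_image("wrist"),(768,576)))
cv2.imwrite("pics/s4.png",cv2.resize(optics.get_image("side")[180:310,190:390],None,fx=4,fy=4))
E
```

```text
19.25 loc [-29.6 -65.2 119.6] slide [ 0.1  0.3 44.6] dr [-0.002 -0.008 -0.004] [ 0.13 -0.28 -0.83]
```

View pics/w4.png

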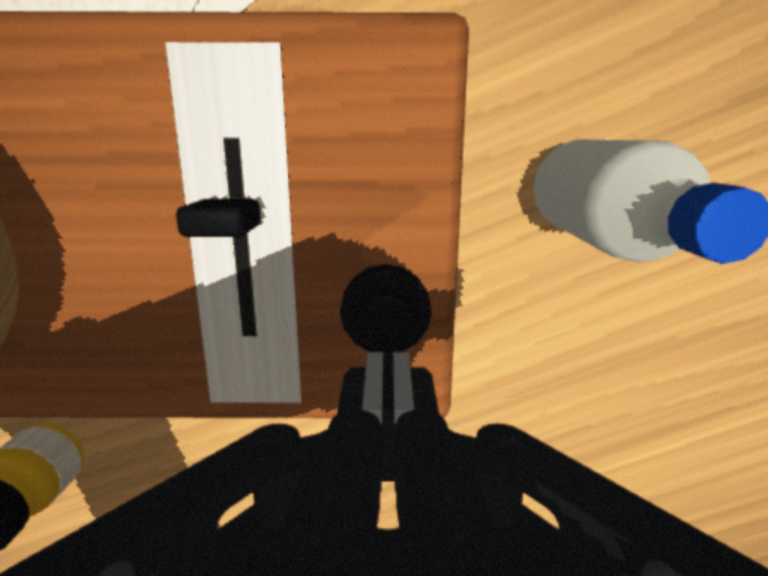

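View pics/s4.png

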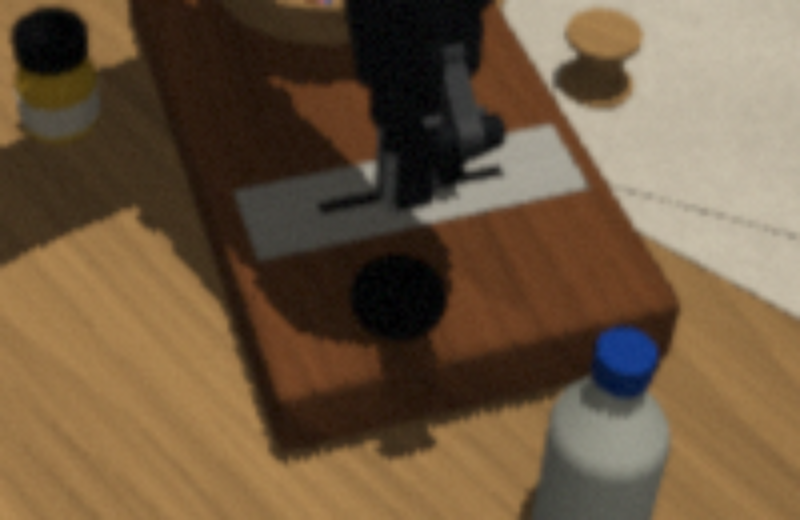

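The wrist view shows the lever near (217,218) on a slot running from (232,138) to (250,335), and the button at (386,308). The glue, paint and spool have not moved. I'll check the lever position numerically.

```bash
python3 - <<'E'
from wr import *
for n,uv,z in(("back top",(213,236),87),("front low",(225,200),59),("slot far",(232,138),50),("slot near",(250,335),50),("btn",(386,308),62)): print(n,wray(np.array(uv)/1.5,z))
E
```

```text
back top [11.3  1.5 87. ]
front low [21.   5.1 59. ]
slot far [46.2  2.4 50. ]
slot near [-45.3   2.7  50. ]
btn [-26.8 -63.4  62. ]
```

```bash
cat > pj.py <<'E'
from wr import *
def wproj(m):
    s,r=here();T=ci["T_tool_cam"]
    t=r.inv().apply(world(np.array(m,float))-s["position"]);c=T[:3,:3].T@(t-T[:3,3]);q=ci["camera_matrix"]@(c*[1,-1,-1]);return q[:2]/q[2]
E
python3 - <<'E'
from pj import *
import cv2,itertools
g=cv2.cvtColor(cv2.imread("pics/w4.png"),cv2.COLOR_BGR2GRAY)
m=(g[190:245,165:275]<45).astype(np.uint8)
for r in range(0,55,3): print(190+r,''.join('#' if v else '.' for v in m[r,::2]))
for x0 in(10,17,24):
    Q=[1.5*wproj((x0+.5+a,2+b,z)) for z in(59,87) for a in(-6,6) for b in(-13,13)]
    print(x0,[q.round().astype(int).tolist() for q in Q])
E
```

```text
190 .................................######................
193 .................................######................
196 .................................######................
199 ........................##....#.###########............
202 .................##############################........
205 .............##################################........
208 ........#######################################........
211 ......##########################################.......
214 ......##########################################.......
217 ......##########################################.......
220 ......##########################################.......
223 .......########################################........
226 .......######################################..........
229 .......####################################............
232 ........#################################..............
235 ..........#####.#.#########.##..#########..............
238 ...................................######..............
241 ...................................######..............
244 ...................................######..............
10 [[266, 238], [206, 238], [264, 211], [203, 211], [248, 254], [179, 254], [245, 222], [175, 222]]
17 [[265, 222], [204, 222], [262, 194], [201, 194], [246, 236], [177, 235], [243, 203], [173, 203]]
24 [[263, 206], [202, 206], [261, 177], [199, 177], [244, 217], [174, 217], [241, 184], [170, 184]]
```

```bash
python3 - <<'E'
from pj import *
import cv2
i=optics.get_image("top");cv2.imwrite("pics/t5.png",i)
g=cv2.cvtColor(cv2.resize(i,None,fx=3,fy=3,interpolation=cv2.INTER_CUBIC),cv2.COLOR_BGR2GRAY)
for x0 in(-32,17,24):
    print(x0,[(3*proj("top",world(np.array([x0+.5+a,2+b,z])))).round().astype(int).tolist() for z in(59,87) for a in(-6,6) for b in(-13,13)])
a=3*proj("top",world(np.array([20.,2,87])));u,v=a.astype(int)
def show(g): 
    for r in range(v-60,v+60,3): print(r,''.join('#' if q<45 else '+' if q<110 else '.' for q in g[r,u-60:u+60:2]))
print(u-60);show(g)
E
```

```text
-32 [[895, 599], [857, 583], [903, 582], [864, 566], [901, 598], [861, 581], [908, 580], [868, 563]]
17 [[925, 528], [887, 512], [932, 510], [894, 494], [932, 523], [892, 507], [939, 505], [900, 489]]
24 [[929, 518], [891, 502], [936, 500], [898, 484], [936, 513], [896, 496], [944, 494], [904, 478]]
857
442 ++###+++++++++++++++++......................................
445 ######++###++++++++++.......................................
448 #####++++###++++++++........................................
451 #####+++++##++++++++........................................
454 #####+++++##++++++++++++++++++.............................+
457 ++####++++###++++++++++++++++++++++++++++++++++++.++......++
460 ##++##+++++##+++++++++++++++++++++++++++++++++++++++++++++++
463 #++###+++++##++.++++++++++++++++++++++++++++++++++++++++++++
466 +#####+++++##++.++++++++++++++++++++++++++++++++++++++++++++
469 ######+++++##++..+++...++.++++++++++++++++++++++++++++++++++
472 ##++#+++..+##++........++.++.+++...+++++.+++++++++++++++++++
475 ++++##++..+##++.........................+..+.....+++...++...
478 ++++++++..+
[... 1104 characters left out ...]
+##+..............................................
532 ++++++++..+##+..............................................
535 +++++++...+##+..............................................
538 +++++++...+##+..............................................
541 +++++++...+##+..............................................
544 +++++++..++##+..............................................
547 +++++++..++##+..............................................
550 +++++++..++##+..............................................
553 ++++++...++##+..............................................
556 ++++++...+##++..............................................
559 ++++++...+##+...............................................
```

Call:
step_arm([
  {"slide": [0, 0, -50], "dr": [0, 0, 0], "jaw": 0},
  {"slide": [0, -20, -100], "dr": [0, 0, 0], "jaw": 0},
  {"slide": [-30, -70, -100], "dr": [0, 0, 0], "jaw": 0},
  {"slide": [-60, -120, -100], "dr": [0, 0, 0], "jaw": 0},
  {"slide": [-90, -165, -100], "dr": [0, 0, 0], "jaw": 0},
  {"slide": [-110, -210, -100], "dr": [0, 0, 0], "jaw": 0},
  {"slide": [-110, -250, -100], "dr": [0, 0, 0], "jaw": 0},
  {"slide": [-110, -250, -100], "dr": [0, 0, 0], "jaw": 0},
])

```text
clock: 20.4
position: [532.1, 77.8, 219.1]
ee_rot: [0.981, -0.194, 0.0, -0.0]
contact_force: [-0.4, 0.1, -0.4]
gripper_width: -0.2
grasp_force: 0.0
```

```bash
python3 - <<'E'
from pj import *
import cv2
i=optics.get_image("top");j=optics.get_image("side")
cv2.imwrite("pics/t6.png",i);cv2.imwrite("pics/s6.png",j)
A=cv2.imread("pics/top0.png")
def crop(i,n,w=44):
    u,v=proj(n,world(np.array([5.,2,60]))).astype(int);return cv2.resize(i[v-w:v+w,u-w:u+w],(390,390),interpolation=cv2.INTER_CUBIC),u-w,v-w
a,u,v=crop(i,"top");b,us,vs=crop(j,"side")
for im,n,u0,v0 in((a,"top",u,v),(b,"side",us,vs)):
    for x0,col in((17,(0,0,255)),(24,(0,255,0))):
        P=np.array([(proj(n,world(np.array([x0+.5+p,2+q,87.])))-[u0,v0]+.5)*390/88-.5 for p,q in((-6,-13),(6,-13),(6,13),(-6,13))])
        cv2.polylines(im,[P.round().astype(int)],True,col,1)
    for s in(-45,45):
        cv2.circle(im,tuple(((proj(n,world(np.array([s+.5,2,50.])))-[u0,v0]+.5)*390/88-.5).round().astype(int)),4,(255,0,0),1)
cv2.imwrite("pics/c6.png",np.hstack([a,b]))
E
```

```text
(no output)
```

View pics/c6.png

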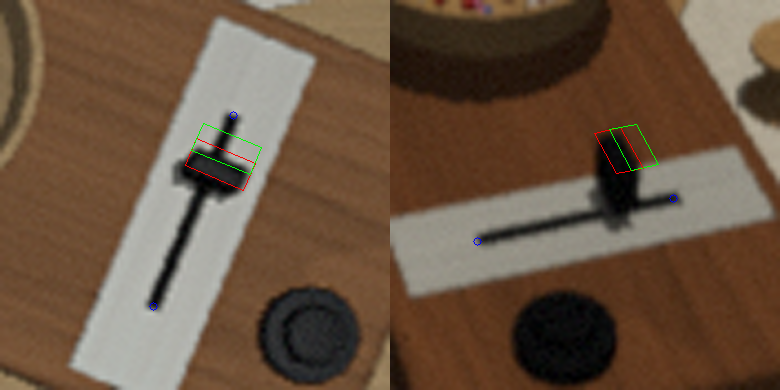

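Both overlays put the lever nearer 14–17 mm than the 24 mm I expected. I'll fit the paddle silhouette properly in all the pictures.

```bash
cat > sil.py <<'E'
from go import *
import cv2
ci=optics.camera_info("wrist")
def wp(P,pos,q):
    T=ci["T_tool_cam"];t=R.from_quat(q).inv().apply(P-pos);c=T[:3,:3].T@(t-T[:3,3]);k=ci["camera_matrix"]@(c*[1,-1,-1]);return k[:2]/k[2]
Q=[.981,-.1955,0,0]
V={"top0":("pics/top0.png",lambda P:proj("top",P),1,-32),"side0":("pics/side0.png",lambda P:proj("side",P),1,-32),
"w2":("pics/w2.png",lambda P:wp(P,np.array([518.5,-113.8,170.6]),Q),1.5,-30),
"w4":("pics/w4.png",lambda P:wp(P,np.array([537.2,-197.9,119.6]),Q),1.5,18),"t6":("pics/t6.png",lambda P:proj("top",P),1,18),"s6":("pics/s6.png",lambda P:proj("side",P),1,18)}
for n,(f,pr,sc,g0) in V.items():
    img=cv2.imread(f);k=4 if sc==1 else 2
    G=cv2.resize(cv2.cvtColor(img,cv2.COLOR_BGR2GRAY),None,fx=k,fy=k,interpolation=cv2.INTER_CUBIC)
    F=k*sc;px=lambda m:(pr(world(np.array(m,float)))+.5)*F-.5
    hull=lambda x,y:cv2.convexHull(np.array([px((x+a,y+b,z)) for z in(59,87) for a in(-6,6) for b in(-13,13)]).round().astype(np.int32))
    roi=np.zeros(G.shape,np.uint8);cv2.fillConvexPoly(roi,cv2.convexHull(np.array([px((g0+a,2+b,z)) for z in(59,87) for a in(-25,25) for b in(-17,17)]).round().astype(np.int32)),1)
    M=((G<65)&(roi>0)).astype(np.uint8)
    M=cv2.morphologyEx(M,cv2.MORPH_OPEN,np.ones((int(5*F),)*2,np.uint8)) # drops slot
    best=[]
    for x in np.arange(g0-16,g0+16,1.):
        for y in np.arange(-4,9,1.):
            m=np.zeros_like(M);cv2.fillConvexPoly(m,hull(x,y),1);best.append(((m&M).sum()/max(1,(m|M).sum()),x,y))
    best.sort(reverse=True);print(n,M.sum(),[tuple(np.round(b,2).tolist()) for b in best[:3]])
E
python3 sil.py
```

```text
top0 1429 [(0.69, -32.0, 2.0), (0.69, -32.0, 4.0), (0.69, -32.0, 1.0)]
side0 5978 [(0.47, -29.0, 5.0), (0.46, -30.0, 4.0), (0.46, -30.0, 5.0)]
w2 7329 [(0.65, -30.0, 3.0), (0.65, -30.0, 2.0), (0.65, -30.0, 4.0)]
w4 16266 [(0.6, 16.0, 1.0), (0.6, 17.0, 1.0), (0.6, 16.0, 2.0)]
t6 1479 [(0.65, 14.0, 3.0), (0.65, 14.0, 0.0), (0.65, 14.0, 4.0)]
s6 3667 [(0.75, 18.0, 5.0), (0.75, 18.0, 4.0), (0.75, 18.0, 6.0)]
```

The silhouettes are ambiguous: the lever could still be short of the third notch. I'll probe gently from behind, since contact there shows which notch it is in.

```bash
python3 go.py "[-22,0.5,63.5]"; python3 - <<'E'
from wr import *
import go
# plinth/plate scale check in w4 with its pose
from sil import wp,Q
E
sed -i 's/^for n,(f/if __name__=="__main__":\n  pass\nfor n,(f/' /dev/null
```

```text
20.5 loc [-140.1  185.   219. ] slide [118.  184.5 155.5] dr [0.004 0.004 0.005] [-0.35 -0.54 -0.23]
top0 1429 [(0.69, -32.0, 2.0), (0.69, -32.0, 4.0), (0.69, -32.0, 1.0)]
side0 5978 [(0.47, -29.0, 5.0), (0.46, -30.0, 4.0), (0.46, -30.0, 5.0)]
w2 7329 [(0.65, -30.0, 3.0), (0.65, -30.0, 2.0), (0.65, -30.0, 4.0)]
w4 16266 [(0.6, 16.0, 1.0), (0.6, 17.0, 1.0), (0.6, 16.0, 2.0)]
t6 1479 [(0.65, 14.0, 3.0), (0.65, 14.0, 0.0), (0.65, 14.0, 4.0)]
s6 3667 [(0.75, 18.0, 5.0), (0.75, 18.0, 4.0), (0.75, 18.0, 6.0)]sed: couldn't edit /dev/null: not a regular file
```

Call:
step_arm([
  {"slide": [25, 40, 0], "dr": [0, 0, 0], "jaw": 0},
  {"slide": [50, 80, 0], "dr": [0, 0, 0], "jaw": 0},
  {"slide": [75, 120, 0], "dr": [0, 0, 0], "jaw": 0},
  {"slide": [100, 160, 0], "dr": [0, 0, 0], "jaw": 0},
  {"slide": [118, 184, 10], "dr": [0, 0, 0], "jaw": 0},
  {"slide": [118, 184, 60], "dr": [0, 0, 0], "jaw": 0},
  {"slide": [118, 184, 100], "dr": [0, 0, 0], "jaw": 0},
  {"slide": [118, 184, 100], "dr": [0, 0, 0], "jaw": 0},
])

```text
clock: 21.5
position: [566.7, -141.3, 116.3]
ee_rot: [0.98, -0.197, -0.004, 0.001]
contact_force: [0.8, 0.3, 0.1]
gripper_width: -0.0
grasp_force: 0.0
```

```bash
python3 go.py "[-22,0.5,63.5]"
```

```text
21.5 loc [-24.2  -1.7 116.3] slide [ 2.6 -2.3 52.7] dr [ 0.021  0.054 -0.02 ] [0.78 0.33 0.14]
```

Call:
step_arm([
  {"slide": [0, 0, 0], "dr": [0, 0, 0], "jaw": 0},
  {"slide": [0, 0, 20], "dr": [0, 0, 0], "jaw": 0},
  {"slide": [0, 0, 40], "dr": [0, 0, 0], "jaw": 0},
  {"slide": [0, 0, 54], "dr": [0, 0, 0], "jaw": 0},
  {"slide": [4, 0, 54], "dr": [0, 0, 0], "jaw": 0},
  {"slide": [8, 0, 54], "dr": [0, 0, 0], "jaw": 0},
  {"slide": [12, 0, 54], "dr": [0, 0, 0], "jaw": 0},
  {"slide": [12, 0, 54], "dr": [0, 0, 0], "jaw": 0},
])

```text
clock: 22.5
position: [581.4, -145.2, 65.8]
ee_rot: [0.981, -0.196, 0.001, -0.0]
contact_force: [-1.0, 0.2, 0.2]
gripper_width: 0.3
grasp_force: 0.0
```

```bash
python3 go.py "[-6,0.5,63.5]"
```

```text
22.5 loc [-9.1  0.5 65.8] slide [ 3.1 -0.   2.3] dr [-0.003 -0.008 -0.006] [-0.95  0.22  0.15]
```

Call:
step_arm([
  {"slide": [1, 0, 1], "dr": [0, 0, 0], "jaw": 0},
  {"slide": [2, 0, 2], "dr": [0, 0, 0], "jaw": 0},
  {"slide": [3, 0, 2], "dr": [0, 0, 0], "jaw": 0},
  {"slide": [4, 0, 2], "dr": [0, 0, 0], "jaw": 0},
  {"slide": [5, 0, 2], "dr": [0, 0, 0], "jaw": 0},
  {"slide": [5, 0, 2], "dr": [0, 0, 0], "jaw": 0},
  {"slide": [5, 0, 2], "dr": [0, 0, 0], "jaw": 0},
  {"slide": [5, 0, 2], "dr": [0, 0, 0], "jaw": 0},
])

```text
clock: 23.5
position: [585.3, -146.9, 63.3]
ee_rot: [0.981, -0.196, -0.0, 0.0]
contact_force: [0.3, -0.4, 0.5]
gripper_width: -0.0
grasp_force: 0.0
```

Call:
step_arm([
  {"slide": [1, 0, 0], "dr": [0, 0, 0], "jaw": 0},
  {"slide": [2, 0, 0], "dr": [0, 0, 0], "jaw": 0},
  {"slide": [3, 0, 0], "dr": [0, 0, 0], "jaw": 0},
  {"slide": [3, 0, 0], "dr": [0, 0, 0], "jaw": 0},
  {"slide": [3, 0, 0], "dr": [0, 0, 0], "jaw": 0},
  {"slide": [3, 0, 0], "dr": [0, 0, 0], "jaw": 0},
  {"slide": [3, 0, 0], "dr": [0, 0, 0], "jaw": 0},
  {"slide": [3, 0, 0], "dr": [0, 0, 0], "jaw": 0},
])

```text
clock: 24.5
position: [588.1, -148.0, 63.3]
ee_rot: [0.981, -0.196, -0.0, -0.0]
contact_force: [0.2, -1.0, -0.3]
gripper_width: 0.3
grasp_force: 0.0
```

```bash
python3 go.py "[0,0.5,63.5]"
```

```text
24.5 loc [-1.8  0.4 63.3] slide [ 1.8 -0.1 -0.2] dr [-0.     0.    -0.005] [ 0.15 -1.01 -0.31]
```

```bash
python3 - <<'E'
from go import *
ci=optics.camera_info("wrist");T=ci["T_tool_cam"]
def g(n,uv,z,pos,q=[.981,-.1955,0,0]):
    r=R.from_quat(q);d=r.apply(T[:3,:3]@(np.linalg.solve(ci["camera_matrix"],[uv[0]/1.5,uv[1]/1.5,1])*[1,-1,-1]));o=r.apply(T[:3,3])+pos
    print(n,loc(o+d*(z-o[2])/d[2]).round(1))
p4=np.array([537.2,-197.9,119.6]);p2=np.array([518.5,-113.8,170.6])
g("far edge",(300,13),50,p4);g("near edge",(150,416),50,p4);g("plate far",(224,42),50,p4);g("plate near",(255,402),50,p4);g("right edge",(466,100),50,p4);g("right",(452,380),50,p4)
g("w2 near edge",(300,296),50,p2);g("w2 right",(592,20),50,p2)
for n,uv,z in(("top far edge",(295,128.5),50),("top near edge",(255,212),50)):
    print(n,loc(ray("top",uv,z)).round(1))
E
```

```text
far edge [ 93.6 -29.7  50. ]
near edge [-90.9  57.9  50. ]
plate far [83.2  1.6 50. ]
plate near [-82.6   3.   50. ]
right edge [ 61.4 -97.3  50. ]
right [-70. -97.  50.]
w2 near edge [-92.6  57.3  50. ]
w2 right [ 52.  -95.2  50. ]
top far edge [87.7 46.9 50. ]
top near edge [-90.7  55.7  50. ]
```

The frame checks out, so the lever may be sitting at the crest. I'll keep probing in 1 mm steps.

Call:
step_arm([
  {"slide": [0.5, 0, 0], "dr": [0, 0, 0], "jaw": 0},
  {"slide": [1, 0, 0], "dr": [0, 0, 0], "jaw": 0},
  {"slide": [1.5, 0, 0], "dr": [0, 0, 0], "jaw": 0},
  {"slide": [2, 0, 0], "dr": [0, 0, 0], "jaw": 0},
  {"slide": [2, 0, 0], "dr": [0, 0, 0], "jaw": 0},
  {"slide": [2, 0, 0], "dr": [0, 0, 0], "jaw": 0},
  {"slide": [2, 0, 0], "dr": [0, 0, 0], "jaw": 0},
  {"slide": [2, 0, 0], "dr": [0, 0, 0], "jaw": 0},
])

```text
clock: 25.5
position: [589.6, -148.8, 63.2]
ee_rot: [0.981, -0.196, -0.0, 0.0]
contact_force: [-4.0, 1.0, 2.7]
gripper_width: -0.2
grasp_force: 1.5
```

```bash
python3 - <<'E'
from go import *
import cv2
s,r=here();print(loc(s["position"]).round(1),s["contact_force"],s["grasp_force"],list(np.round(s["position"],1)),list(np.round(s["ee_rot"],4)))
i=optics.get_image("wrist");cv2.imwrite("pics/w7.png",i)
g=cv2.cvtColor(i,cv2.COLOR_BGR2GRAY)
for q in range(100,262,3): print(q,''.join('#' if v<35 else '+' if v<70 else '-' if v<120 else '.' for v in g[q,205:320:2]))
E
```

```text
[-0.1  0.3 63.2] [-4.00368333  1.04581038  2.66262847] 1.518382066860795 [np.float64(589.6), np.float64(-148.8), np.float64(63.2)] [np.float64(0.9806), np.float64(-0.1961), np.float64(-0.0004), np.float64(0.0)]
100 -..................................................-----.-
103 -.................................................--.-.---
106 ...................................................-..----
109 -..................................................-------
112 -.................................................--------
115 -.................................................--------
118 -.................................................--------
121 --................................................------.-
124 -.......................................................-.
127 .......................................................-.-
130 .-.....................................................---
133 .-................................................--..----
136 -.................................................--------
139 ..................................................---.-.--
142 --.
[... 1812 characters left out ...]
+++++++
229 ++++-------#############################+------+++++++++++
232 ++++------###############################------+++++++++++
235 ++++------###############################------+++++++++++
238 ++++------##############################+------+++++++++++
241 ++++------##############################+------+++++++++++
244 ++++------+#############################+------+++++++++++
247 +++++------#############################+------+++++++++++
250 +++++-------#############################+-----+++++++++++
253 +++++-------#######++++++####++++++#######-----+++++++++++
256 +++++-------#######+-----####-----+#######-----+++++++++++
259 +++++-------#######+-----####-----+#######+----+++++++++++
```

Contact at about 17 mm from the spinner origin, pushing back 4 N. That is on ridge 3, just short of its crest, and well below the limit of 30 mm, so I continue in 1 mm steps.

Call:
step_arm([
  {"slide": [0.5, 0, 0], "dr": [0, 0, 0], "jaw": 0},
  {"slide": [1, 0, 0], "dr": [0, 0, 0], "jaw": 0},
  {"slide": [1, 0, 0], "dr": [0, 0, 0], "jaw": 0},
  {"slide": [1, 0, 0], "dr": [0, 0, 0], "jaw": 0},
  {"slide": [1, 0, 0], "dr": [0, 0, 0], "jaw": 0},
  {"slide": [1, 0, 0], "dr": [0, 0, 0], "jaw": 0},
  {"slide": [1, 0, 0], "dr": [0, 0, 0], "jaw": 0},
  {"slide": [1, 0, 0], "dr": [0, 0, 0], "jaw": 0},
])

```text
clock: 26.55
position: [591.0, -149.2, 63.4]
ee_rot: [0.981, -0.196, 0.0, -0.0]
contact_force: [-0.2, 0.0, -0.9]
gripper_width: 0.1
grasp_force: 0.0
```

```bash
cat > lv.py <<'E'
from go import *
import cv2
ci=optics.camera_info("wrist");T=ci["T_tool_cam"]
s,r=here();i=optics.get_image("wrist");g=cv2.cvtColor(i,cv2.COLOR_BGR2GRAY).astype(float)
# paddle front lower edge: columns clear of the slot, left part of paddle
col=g[:,238:246].mean(1);k=np.arange(150,240);e=k[np.argmax(col[k-2]-col[k+2])]
# paddle rear top edge over the light finger pads
c2=g[:,247:253].mean(1);k=np.arange(240,262);e2=k[np.argmax(c2[k+2]-c2[k-2])]
def at(u,v,z):
    d=r.apply(T[:3,:3]@(np.linalg.solve(ci["camera_matrix"],[u,v,1])*[1,-1,-1]));o=r.apply(T[:3,3])+s["position"];return loc(o+d*(z-o[2])/d[2])[0].round(1)
print("t",s["clock"],"tcp",loc(s["position"]).round(1),"F",np.round(s["contact_force"],1),"front row",e,at(242,e,59)-6,"rear row",e2,at(250,e2,87)+6)
E
python3 lv.py
```

```text
t 26.55 tcp [ 1.4  0.4 63.4] F [-0.2  0.  -0.9] front row 182 30.0 rear row 251 19.9
```

Call:
step_arm([
  {"slide": [-10, 0, 0], "dr": [0, 0, 0], "jaw": 0},
  {"slide": [-25, 0, 0], "dr": [0, 0, 0], "jaw": 0},
  {"slide": [-31, 0, -30], "dr": [0, 0, 0], "jaw": 0},
  {"slide": [-31, 0, -56], "dr": [0, 0, 0], "jaw": 0},
  {"slide": [-31, 35, -56], "dr": [0, 0, 0], "jaw": 0},
  {"slide": [-31, 66, -56], "dr": [0, 0, 0], "jaw": 0},
  {"slide": [-31, 66, -56], "dr": [0, 0, 0], "jaw": 0},
  {"slide": [-31, 66, -56], "dr": [0, 0, 0], "jaw": 0},
])

```text
clock: 27.6
position: [536.8, -197.9, 119.4]
ee_rot: [0.981, -0.196, 0.0, -0.0]
contact_force: [-0.1, -0.4, 0.4]
gripper_width: 0.3
grasp_force: 0.0
```

```bash
python3 - <<'E'
from pj import *
import cv2
i=cv2.resize(optics.get_image("wrist"),(768,576));cv2.imwrite("pics/w8.png",i)
s,r=here();print(s["clock"],loc(s["position"]).round(1))
g=cv2.cvtColor(i,cv2.COLOR_BGR2GRAY)
for q in range(160,250,3): print(q,''.join('#' if v<45 else '.' for v in g[q,165:275:2]))
for x0 in(10,17,24):
    print(x0,[(1.5*wproj((x0+.5+a,2+b,z))).round().astype(int).tolist() for z in(59,87) for a in(-6,6) for b in(-13,13)])
E
```

```text
27.65 [-30.  -65.  119.3]
160 ...............................######..................
163 ...............................######..................
166 ...............................######..................
169 ...............................######..................
172 ................................#####..................
175 ................................######.................
178 ................................######.................
181 ................................######.................
184 ................................######.................
187 ................................######.................
190 ................................######.................
193 ......................######################...........
196 ...............###############################.........
199 .........######################################........
202 ......#########################################........
205 ......#########################################........
208 .....##########################################........
211 ......#########################################...
[... 325 characters left out ...]
..................#######...............
232 ..................................######...............
235 ...................................#####...............
238 ...................................######..............
241 ...................................######..............
244 ...................................######..............
247 ...................................######..............
10 [[265, 238], [205, 238], [263, 210], [202, 210], [247, 253], [178, 253], [244, 222], [174, 222]]
17 [[264, 222], [203, 222], [261, 193], [200, 193], [245, 235], [176, 235], [242, 203], [171, 203]]
24 [[262, 205], [202, 205], [260, 177], [198, 177], [244, 216], [173, 216], [240, 183], [169, 183]]
```

The lever's rear top edge moved from row 236 to row 228, so the lever is now at about 19.7 mm (joint ≈ 0.060), just past crest 3. I'll nudge it to the notch middle (fingertip at about +7), stopping at the first push from ridge 4.

Call:
step_arm([
  {"slide": [10, -35, 0], "dr": [0, 0, 0], "jaw": 0},
  {"slide": [15, -65, 0], "dr": [0, 0, 0], "jaw": 0},
  {"slide": [15, -65.5, 15], "dr": [0, 0, 0], "jaw": 0},
  {"slide": [15, -65.5, 40], "dr": [0, 0, 0], "jaw": 0},
  {"slide": [15, -65.5, 56], "dr": [0, 0, 0], "jaw": 0},
  {"slide": [21, -65.5, 56], "dr": [0, 0, 0], "jaw": 0},
  {"slide": [27, -65.5, 56], "dr": [0, 0, 0], "jaw": 0},
  {"slide": [31, -65.5, 56], "dr": [0, 0, 0], "jaw": 0},
])

```text
clock: 28.65
position: [591.8, -150.1, 64.2]
ee_rot: [0.981, -0.196, 0.001, -0.0]
contact_force: [-1.1, 0.4, 1.0]
gripper_width: -0.1
grasp_force: 0.5
```

Call:
step_arm([
  {"slide": [0, 0, 0], "dr": [0, 0, 0], "jaw": 0},
  {"slide": [0.5, 0, 0], "dr": [0, 0, 0], "jaw": 0},
  {"slide": [1, 0, 0], "dr": [0, 0, 0], "jaw": 0},
  {"slide": [1.5, 0, 0], "dr": [0, 0, 0], "jaw": 0},
  {"slide": [2, 0, 0], "dr": [0, 0, 0], "jaw": 0},
  {"slide": [2, 0, 0], "dr": [0, 0, 0], "jaw": 0},
  {"slide": [2, 0, 0], "dr": [0, 0, 0], "jaw": 0},
  {"slide": [2, 0, 0], "dr": [0, 0, 0], "jaw": 0},
])

```text
clock: 29.65
position: [592.5, -150.5, 63.3]
ee_rot: [0.981, -0.196, -0.0, 0.0]
contact_force: [0.1, 0.5, -0.7]
gripper_width: -0.1
grasp_force: 0.0
```

```bash
python3 lv.py
```

```text
t 29.65 tcp [ 3.2 -0.1 63.3] F [ 0.1  0.5 -0.7] front row 182 31.9 rear row 242 26.0
```

The lever has jumped ahead of the finger to about 24–26 mm with no force, which is the third notch. Back off to over the button and check from the same vantage point.

Call:
step_arm([
  {"slide": [-10, 0, 0], "dr": [0, 0, 0], "jaw": 0},
  {"slide": [-25, 0, 0], "dr": [0, 0, 0], "jaw": 0},
  {"slide": [-33, 0, -30], "dr": [0, 0, 0], "jaw": 0},
  {"slide": [-33, 0, -56], "dr": [0, 0, 0], "jaw": 0},
  {"slide": [-33, 35, -56], "dr": [0, 0, 0], "jaw": 0},
  {"slide": [-33, 66, -56], "dr": [0, 0, 0], "jaw": 0},
  {"slide": [-33, 66, -56], "dr": [0, 0, 0], "jaw": 0},
  {"slide": [-33, 66, -56], "dr": [0, 0, 0], "jaw": 0},
])

```text
clock: 30.7
position: [536.6, -198.4, 119.4]
ee_rot: [0.981, -0.196, 0.0, -0.0]
contact_force: [0.7, 0.1, 0.1]
gripper_width: 0.1
grasp_force: 0.0
```

```bash
python3 - <<'E'
from pj import *
import cv2
i=cv2.resize(optics.get_image("wrist"),(768,576));cv2.imwrite("pics/w9.png",i)
s,r=here();print(s["clock"],loc(s["position"]).round(1))
g=cv2.cvtColor(i,cv2.COLOR_BGR2GRAY)
for q in range(160,250,3): print(q,''.join('#' if v<45 else '.' for v in g[q,165:275:2]))
for x0 in(17,24,31):
    print(x0,[(1.5*wproj((x0+.5+a,2+b,z))).round().astype(int).tolist() for z in(59,87) for a in(-6,6) for b in(-13,13)])
E
```

```text
30.75 [-30.  -65.5 119.3]
160 ...............................######..................
163 ...............................######..................
166 ...............................######..................
169 ...............................######..................
172 ...............................######..................
175 ...............................######..................
178 .....................####..###############.............
181 ............#################################..........
184 .....########################################..........
187 ....##########################################.........
190 ....##########################################.........
193 ....##########################################.........
196 ....##########################################.........
199 ....##########################################.........
202 ....##########################################.........
205 ....#######################################............
208 .....###################################...............
211 ......#################################...........
[... 325 characters left out ...]
...................######...............
232 ..................................######...............
235 ..................................######...............
238 ..................................######...............
241 ...................................#####...............
244 ...................................#####...............
247 ...................................#####...............
17 [[263, 222], [202, 222], [260, 193], [199, 193], [244, 235], [175, 235], [241, 203], [170, 203]]
24 [[261, 205], [200, 205], [259, 176], [197, 176], [242, 216], [172, 216], [239, 183], [167, 183]]
31 [[260, 189], [198, 189], [258, 159], [195, 159], [240, 197], [169, 197], [237, 163], [165, 163]]
```

The paddle outline matches 24 mm: the lever is in the third click. Now the button.

Call:
step_arm([
  {"slide": [0.5, -0.5, 15], "dr": [0, 0, 0], "jaw": 0},
  {"slide": [0.5, -0.5, 30], "dr": [0, 0, 0], "jaw": 0},
  {"slide": [0.5, -0.5, 42], "dr": [0, 0, 0], "jaw": 0},
  {"slide": [0.5, -0.5, 46], "dr": [0, 0, 0], "jaw": 0},
  {"slide": [0.5, -0.5, 48], "dr": [0, 0, 0], "jaw": 0},
  {"slide": [0.5, -0.5, 50], "dr": [0, 0, 0], "jaw": 0},
  {"slide": [0.5, -0.5, 50], "dr": [0, 0, 0], "jaw": 0},
  {"slide": [0.5, -0.5, 50], "dr": [0, 0, 0], "jaw": 0},
])

```text
clock: 31.75
position: [537.3, -198.5, 69.7]
ee_rot: [0.981, -0.196, 0.0, 0.0]
contact_force: [-2.6, -0.0, 2.6]
gripper_width: 0.3
grasp_force: 1.4
```

Call:
step_arm([
  {"slide": [0, 0, 1], "dr": [0, 0, 0], "jaw": 0},
  {"slide": [0, 0, 2], "dr": [0, 0, 0], "jaw": 0},
  {"slide": [0, 0, 3], "dr": [0, 0, 0], "jaw": 0},
  {"slide": [0, 0, 3], "dr": [0, 0, 0], "jaw": 0},
  {"slide": [0, 0, 3], "dr": [0, 0, 0], "jaw": 0},
  {"slide": [0, 0, 3], "dr": [0, 0, 0], "jaw": 0},
  {"slide": [0, 0, 3], "dr": [0, 0, 0], "jaw": 0},
  {"slide": [0, 0, 3], "dr": [0, 0, 0], "jaw": 0},
])

```text
clock: 32.75
position: [537.4, -198.5, 66.4]
ee_rot: [0.981, -0.196, 0.0, 0.0]
contact_force: [-2.6, 0.2, 4.8]
gripper_width: -0.0
grasp_force: 2.3
```

Call:
step_arm([
  {"slide": [0, 0, 1], "dr": [0, 0, 0], "jaw": 0},
  {"slide": [0, 0, 2], "dr": [0, 0, 0], "jaw": 0},
  {"slide": [0, 0, 3], "dr": [0, 0, 0], "jaw": 0},
  {"slide": [0, 0, 3], "dr": [0, 0, 0], "jaw": 0},
  {"slide": [0, 0, 3], "dr": [0, 0, 0], "jaw": 0},
  {"slide": [0, 0, 3], "dr": [0, 0, 0], "jaw": 0},
  {"slide": [0, 0, 3], "dr": [0, 0, 0], "jaw": 0},
  {"slide": [0, 0, 3], "dr": [0, 0, 0], "jaw": 0},
])

```text
clock: 33.75
position: [537.5, -198.5, 65.9]
ee_rot: [0.981, -0.196, 0.0, 0.0]
contact_force: [-7.1, 2.8, 18.4]
gripper_width: -0.1
grasp_force: 9.1
```

The button bottomed out at 18 N against its stop. Lift off.

Call:
step_arm([
  {"slide": [0, 0, -5], "dr": [0, 0, 0], "jaw": 0},
  {"slide": [0, 0, -15], "dr": [0, 0, 0], "jaw": 0},
  {"slide": [0, 0, -40], "dr": [0, 0, 0], "jaw": 0},
  {"slide": [0, 0, -70], "dr": [0, 0, 0], "jaw": 0},
  {"slide": [0, 0, -70], "dr": [0, 0, 0], "jaw": 0},
  {"slide": [0, 0, -70], "dr": [0, 0, 0], "jaw": 0},
  {"slide": [0, 0, -70], "dr": [0, 0, 0], "jaw": 0},
  {"slide": [0, 0, -70], "dr": [0, 0, 0], "jaw": 0},
])

```text
clock: 34.75
position: [537.0, -198.4, 132.4]
ee_rot: [0.981, -0.196, -0.001, 0.0]
contact_force: [0.2, 0.6, 0.5]
gripper_width: -0.1
grasp_force: 0.0
```

```bash
python3 - <<'E'
from bench import arm
s=arm.read_state();print(s["position"],s["contact_force"]);print(arm.job_done())
E
```

```text
[ 537.02552573 -198.35420427  132.39770438] [0.18315826 0.56091144 0.54290782]
the job is handed in; nothing more can be done
None
```

The job is handed in with no verdict shown: the lever measured in its third click (about 24 mm along the slot), the button was pressed to its stop and released, and the arm was clear at about 35 s.

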